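# Lower the crumpet in the guarded toaster

## Task

Start the toaster for the round crumpet only: reach down through the child guard's window over the lever on the crumpet's side, push that lever all the way down with the fingertips, and come out clear. Do not touch the guard or the bread, leave the other lever up, and leave the mug, the tin and the spice jar standing to the left of the toaster where they are. Nothing needs gripping, and nothing is to be lifted.

Things in the scene. Friction and masses are not known exactly. Their poses are not given: they have to be found in the camera images.
- toaster: Steel toaster, 130 x 270 x 170 mm (its x, y, z), fixed to the worktop. Origin at the centre of its underside, z up; its front with two levers faces its -x (towards the robot). Two front slots, end to end, centres at x = -15 mm, y = +60 mm (left) and -60 mm (right), hold the bread; the two rear slots are empty.
- guard: Steel guard fixed before the toaster's front; same origin and axes as the toaster. Flat frame with two windows side by side, top 176 mm above the worktop, on a fence of upright bars. It spans x = -67 to -173 mm and is 252 mm wide; front bar 12 mm, bar between the windows 22 mm, outer bars 16 mm wide. Must not be touched.
- left_lever (a joint): Black lever on the left side of the toaster's front (left and right as seen by the robot; left is the toaster's +y side). Value in m: 0 = up, 0.028 = fully down (stop). It slides straight down, needs about 5 N, has no spring and stays where it is left. It carries the bread of the slot behind it.
- right_lever (a joint): Black lever on the right side of the toaster's front (left and right as seen by the robot; right is the toaster's -y side). Value in m: 0 = up, 0.028 = fully down (stop). It slides straight down, needs about 5 N, has no spring and stays where it is left. It carries the bread of the slot behind it.
- left_pad (a point): Centre of the upper face of the left lever's black pad, where it is pressed; pad 26 x 42 x 12 mm (toaster x, y, z). With the lever up it is 166 mm above the worktop, 10 mm below the guard's top; it goes down with the lever. Axes as the toaster's.
- right_pad (a point): Centre of the upper face of the right lever's black pad, where it is pressed; pad 26 x 42 x 12 mm (toaster x, y, z). With the lever up it is 166 mm above the worktop, 10 mm below the guard's top; it goes down with the lever. Axes as the toaster's.
- left_window (a point): Centre of the left window of the guard, at the level of the guard's top (176 mm above the worktop; the plate is 5 mm thick). Open area 84 mm along the toaster's x and 98 mm along its y, right above the left lever's pad, whose centre lies within 3 mm of it horizontally. Axes as the toaster's.
- right_window (a point): Centre of the right window of the guard, at the level of the guard's top (176 mm above the worktop; the plate is 5 mm thick). Open area 84 mm along the toaster's x and 98 mm along its y, right above the right lever's pad, whose centre lies within 3 mm of it horizontally. Axes as the toaster's.
- crumpet_center (a point): Centre of the crumpet: a round bread disc, 95 mm across and 22 mm thick, standing on edge in one of the two front slots, left or right; its round top stands about 40 mm out of the slot, its centre 163 mm above the worktop. It sinks 28 mm when its lever is pushed fully down.
- slice_center (a point): Centre of the square bread slice, 95 x 95 x 22 mm, rounded edges, same colour as the crumpet, standing in the other front slot, 4 mm higher.
- mug: Green and white coffee mug, 88 mm high, 86 mm wide, 120 mm with its handle; loose. Origin under its middle.
- tuna_tin: Low round food tin, 86 mm across, 40 mm high; loose. Origin at the centre of its underside.
- spice_jar: Glass spice jar with a dark cap, 44 mm across, 105 mm high; loose. Origin at the centre of its underside.
- crumpet: The same crumpet; origin at the lowest point of its rim.
- slice: The same slice; origin at the middle of its lower edge.
Mind the look-alikes: they are no part of the job. What is shaped like the crumpet but pink is not meant.

How it is judged:
By the outcome, as a careful person would: the job done as asked, in the order asked, and still so for the second after the job is handed in, with the robot touching nothing.
It also fails if it takes over 35 s, if anything falls off the work surface, if the arm or the gripper's body presses on something with over 40 N, if the wrist force passes 120 N, or if a joint passes its speed limit or range.

## Robot

A 6-joint arm with a two-finger parallel gripper is mounted at the origin on a cart in front of the work surface, level with it; the furniture and walls round the work are solid. World frame = base frame: x ahead of the robot, y to its left, z up, the work surface at z = 0. Lengths are in m, angles in degrees, forces in N, time in s.
With the tool pointing down it reaches from about 0.3 to 0.75 m from the base axis. Payload 8.5 kg.
Tool frame: the origin (TCP) lies midway between the tips of the shut fingers; the grasp point (between the pads) lies 19 mm behind it (env.tcp_to_grasp is the z of the grasp point in the tool frame, in m); z points along the fingers, y is the line along which they close (so a half turn about z gives the same grasp; the last joint's range is limited). The gripper opens to 85 mm and grips with 20 to 120 N. Pads are 22 mm wide; open, the fingers measure 114 mm over their backs; the gripper's body (76 mm by 85 mm) begins 54 mm behind the grasp point. The pads swing forward as they close: fully open they stand 13 mm farther back than shut.
Start: joints at [-84.07, 21.807, 74.336, -0, 83.858, -12.336], TCP at [0.172, -0.522, 0.231] pointing down, gripper open.
Joint ranges: [-178.18, 178.18], [-50.72, 133.34], [12.68, 142.11], [-81.47, 261.47], [9.98, 163.14], [-165.26, 165.26]. Speed limits (degrees/s): [136.94, 136.94, 180, 180, 180, 180].

## Interface

Orientations are given as a 3x3 rotation matrix whose columns are the frame's x, y, z axes.
In Python, from rig import env, imaging, job, models gives the robot as it stands. The module is installed in compiled form; this text tells all that it offers.
- The arm moves only by the tool jog_arm, never from a script. Its argument "plan" is text: rows parted by semicolons, each of 7 numbers parted by spaces: the turn, a rotation vector about the tool's x, y, z in degrees, then the shift along the tool's x, y, z in cm, then the closure in counts, from 0 (fully open) to 255 (shut). In form: rx ry rz x y z claw; .... A call has 1 to 10 rows; each row shifts and turns the commanded pose from where the row before left it, along the tool's axes as they then stand; what a row does not reach is not made up. A row lasts 1/12 s, in which the tool goes at most 41.7 mm and 7.16 degrees, less where a joint would pass 70% of its speed; a pose out of reach is approached as far as the arm can. A call with a gripper value outside its range is refused whole. The fingers move at their own pace and stop on an object; "grip_force" is the grip in N (left out, the last holds). Time passes only in rows, so rows that do not move let the fingers close. It gives the time, the measured TCP pose, the force, the opening and the grip force at its end, in the units of the state.
- env.observe(): the state, without advancing time (a new reading comes with each control period).
- imaging.get_image(name): name is "scene" or "top"; returns a dict with "pixels" (480x640x3 uint8, red, green, blue), "depth" (480x640 float32, m along the optical axis (not along the pixel's ray), 0 where there is no reading), "fov_y" (degrees; the focal length in pixels is half the picture's height over the tangent of half this angle, whatever the lens; pixels are square), "cx", "cy" (the principal point, pixels), "distortion" ([k1, k2, p1, p2, k3] as OpenCV has them; the pictures are not rectified), "world_from_camera" (4x4, takes a point from camera to world coordinates). Camera axes: x right, y down, z forward; pixel columns grow to the right and rows downward; lengths in m; the calibration is good to about 2 mm. A picture is of the moment at which its call begins.
- job.close_job(): hands the job in; it is judged then, once.
Trained networks look in the newest picture that a camera, given by its name, has taken for a name from the list of things; names that differ only in an ending like _2 or _b are one class to them, and where a whole thing is asked for, a point or a joint stands for the part that bears it (a point fixed in the world has none). Each returns a list of dicts, best first, with "confidence" (0 to 1); they miss things now and then, are a little off and sometimes report something else, mostly with a low value. They report only what shows in the picture. A call takes as long as a camera call. They do not tell look-alikes from the thing itself.
- models.outline_of(camera, query): "region" (480x640 bool, what is visible of it) and "bbox" ([centre column, centre row, width, height] in pixels, round what is visible of it).
- models.tip_of(camera, query): "at" ([column, row] in pixels: a listed point, or the origin of a listed thing).
The state is a dict: "time_s": time; "q": joint angles; "qvel": joint speeds; "joint_efforts": joint torques, N m; "position": TCP position; "tool_rot": TCP orientation; "ft_force": force on the tool from outside, world axes, zero at the start; "wrist_torque": the same for the moment, N m; "grip_width": finger opening in m; "gripper_force": force on a finger pad.
Only numpy, scipy, OpenCV 4.12 (cv2) and the standard library are available. Lean on these libraries where they do the work, as an engineer would, in place of code of your own. Each camera call takes 0.05 s, during which the arm holds its last target. There are 200 camera calls.

## Working session

There is one attempt and no reset: what is moved stays moved. The work goes in short steps, Python scripts to look and compute and a tool call to move; the robot and the scene stay as the last step left them, time stands still between calls to the robot, and variables do not carry over. Pictures are saved under pics/ and viewed, at most 10 in all, crops included, and the job is handed in when it is done.

Besides the shell and the picture viewer there is one more tool, called after "Call:" as name(argument=value, ...) on one line, values as JSON. jog_arm: Moves the arm, as the interface text tells. Its arguments: {"type":"object","properties":{"plan":{"type":"string"},"grip_force":{"type":"number"}},"required":["plan"]}

```bash
mkdir -p pics; cat > h.py <<'E'
import numpy as np,cv2
from rig import env,imaging,job,models
def K(im):
    f=240/np.tan(np.radians(im["fov_y"])/2)
    return np.array([[f,0,im["cx"]],[0,f,im["cy"]],[0,0,1.]])
def ray(im,uv):
    p=cv2.undistortPoints(np.array([[uv]],float),K(im),np.array(im["distortion"],float))[0,0]
    T=np.array(im["world_from_camera"]); return T[:3,3],T[:3,:3]@np.array([p[0],p[1],1])
def at_z(im,uv,z):
    o,d=ray(im,uv); return o+d*(z-o[2])/d[2]
def at_depth(im,uv):
    o,d=ray(im,uv); c,r=map(int,np.round(uv)); w=im["depth"][r-1:r+2,c-1:c+2]; return o+d*np.median(w)
def proj(im,P):
    T=np.linalg.inv(np.array(im["world_from_camera"])); 
    return cv2.projectPoints(np.array(P,float).reshape(-1,3),cv2.Rodrigues(T[:3,:3])[0],T[:3,3],K(im),np.array(im["distortion"],float))[0].reshape(-1,2)
E
python3 - <<'E'
from h import *
np.set_printoptions(precision=3,suppress=True)
for n in("top","scene"):
    im=imaging.get_image(n); cv2.imwrite(f"pics/{n}0.png",im["pixels"][...,::-1])
    print(n,np.array(im["world_from_camera"])[:3,3])
    for q,z in(("left_pad",.166),("right_pad",.166),("left_window",.176),("right_window",.176),("crumpet_center",.163),("slice_center",.167),("toaster",0),("mug",0),("tuna_tin",0),("spice_jar",0)):
        for d in models.tip_of(n,q)[:3]: print(q,round(d["confidence"],2),np.array(d["at"]),at_z(im,d["at"],z),at_depth(im,d["at"]))
s=env.observe();print(s["position"],s["tool_rot"],s["grip_width"],s["time_s"])
E
```

```text
top [ 0.377 -0.138  1.497]
left_pad 0.68 [367.9 239.5] [ 0.541 -0.225  0.166] [ 0.541 -0.225  0.165]
right_pad 0.68 [414.8 269.7] [ 0.477 -0.327  0.166] [ 0.477 -0.327  0.168]
crumpet_center 0.72 [437.6 235.2] [ 0.553 -0.377  0.163] [ 0.548 -0.37   0.202]
crumpet_center 0.64 [471.2 312.8] [ 0.386 -0.451  0.163] [ 0.387 -0.468  0.091]
crumpet_center 0.58 [396.2 201.6] [ 0.626 -0.287  0.163] [ 0.618 -0.282  0.205]
slice_center 0.67 [436.9 237.3] [ 0.548 -0.375  0.167] [ 0.546 -0.372  0.185]
toaster 0.77 [411.7 222.4] [ 0.605 -0.343  0.   ] [ 0.595 -0.333  0.07 ]
mug 0.91 [229.1 274.4] [0.471 0.098 0.   ] [0.469 0.094 0.026]
tuna_tin 0.61 [182.7 260.8] [0.502 0.214 0.   ] [0.499 0.205 0.039]
spice_jar 0.88 [281.2 296.6] [ 0.42  -0.029  0.   ] [ 0.417 -0.037  0.107]
scene [ 0.906 -0.704  0.88 ]
left_pad 0.55 [296.  255.8] [ 0.548 -0.23   0.166] [ 0.547 -0.229  0.164]
right_window 0.69 [236.9 260. ] [ 0.466 -0.31   0.176] [ 0.355 -0.211 -0.001]
crumpet_center 0.9 [160.5 336.9] [ 0.462 -0.508  0.163] [ 0.411 -0.486  0.081]
crumpet_center 0.81 [313.3 296.5] [ 0.629 -0.288  0.163] [ 0.633 -0.294  0.173]
slice_center 0.96 [249.6 309.2] [ 0.553 -0.378  0.167] [ 0.563 -0.388  0.188]
toaster 0.74 [289.3 351.8] [ 0.604 -0.336  0.   ] [ 0.648 -0.389  0.128]
toaster 0.56 [310.8 296.4] [ 0.561 -0.197 -0.   ] [ 0.63  -0.298  0.175]
mug 0.65 [343.2 204.1] [ 0.462  0.099 -0.   ] [0.478 0.07  0.032]
tuna_tin 0.76 [381.5 186.2] [0.511 0.221 0.   ] [0.527 0.185 0.034]
tuna_tin 0.48 [296.6 257.8] [ 0.469 -0.124  0.   ] [ 0.551 -0.233  0.165]
spice_jar 0.73 [304.5 229.4] [ 0.431 -0.037  0.   ] [ 0.525 -0.169  0.175]
[ 0.172 -0.522  0.231] [[ 0.95   0.313 -0.   ]
 [ 0.313 -0.95   0.   ]
 [-0.    -0.    -1.   ]] 0.08573903435140891 1.1
```

View pics/top0.png

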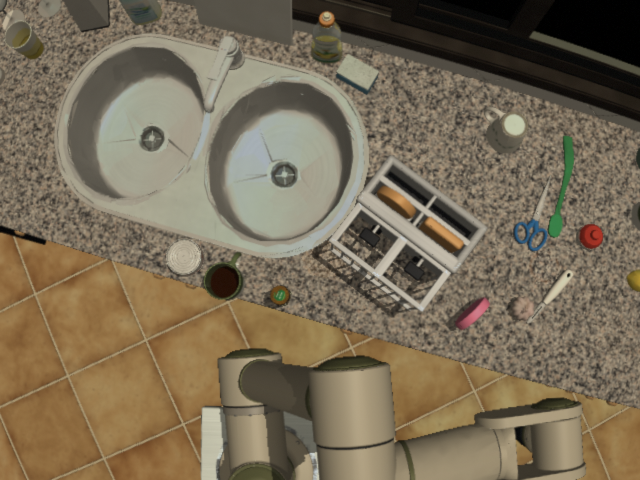

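View pics/scene0.png

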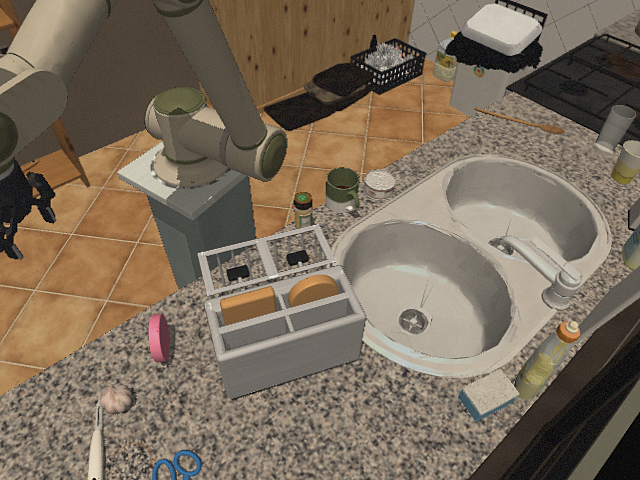

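The top view shows the toaster near (410,230), with its windows and black levers at (370,237) and (413,268). The scene view, taken from behind, shows a round-topped bread at (315,290), a square one at (249,305), and the pink disc on the worktop at (158,338).

There are three candidates:
- **Bread at scene (315,290) / top (396,202):** round and bread-coloured, in the slot on the left (+y) side. This one fits the crumpet.
- **Bread at scene (249,305) / top (440,235):** flat top, so it is the slice.
- **Pink disc at scene (158,338):** the decoy.

Next I'll confirm this in a crop with the toaster model overlaid.

```bash
cat > ov.py <<'E'
from h import *
def model(c,yaw):
    R=np.array([[np.cos(yaw),-np.sin(yaw)],[np.sin(yaw),np.cos(yaw)]])
    f=lambda P:np.array([[*(R@np.array(p[:2])+c),p[2]] for p in P])
    L=[]
    for y0,y1 in((11,109),(-109,-11)):
        L.append(f([(x/1e3,y/1e3,.176) for x,y in((-161,y0),(-77,y0),(-77,y1),(-161,y1))]))
    L.append(f([(x/1e3,y/1e3,.170) for x,y in((-65,-135),(65,-135),(65,135),(-65,135))]))
    return L
def draw(im,L,box,k):
    c0,r0,c1,r1=box; g=cv2.resize(np.ascontiguousarray(im["pixels"][r0:r1,c0:c1,::-1]),None,fx=k,fy=k,interpolation=cv2.INTER_CUBIC)
    for P in L:
        cv2.polylines(g,[np.int32((proj(im,P)-[c0,r0]+.5)*k)],True,(0,255,0),1)
    return g
E
python3 - <<'E'
from ov import *
np.set_printoptions(precision=4,suppress=True)
im=imaging.get_image("top"); sc=imaging.get_image("scene")
# height map of region, rows of toaster+guard tops -> rectangle
T=np.array(im["world_from_camera"]);vv,uu=np.mgrid[140:320,310:500]
p=cv2.undistortPoints(np.stack([uu.ravel(),vv.ravel()],1).astype(float).reshape(-1,1,2),K(im),np.array(im["distortion"],float)).reshape(-1,2)
d=im["depth"][140:320,310:500].ravel()
P=(T[:3,:3]@(np.c_[p,np.ones(len(p))]*d[:,None]).T).T+T[:3,3]
m=(P[:,2]>.160)&(P[:,2]<.19)&(d>0)
mask=np.zeros_like(d,np.uint8);mask[m]=1
n,lab,st,_=cv2.connectedComponentsWithStats(mask.reshape(180,190)); k=1+st[1:,4].argmax()
Q=P[(lab==k).ravel()][:,:2]
print(len(Q),cv2.minAreaRect(np.float32(Q)*1000))
# pose from pads/window/breads (top camera tips)
W=np.array([[.541,-.225],[.477,-.327],[.551,-.375],[.621,-.284]]);M=np.array([[-.119,.06],[-.119,-.06],[-.015,-.06],[-.015,.06]])
H=(M-M.mean(0)).T@(W-W.mean(0)); yaw=np.arctan2(H[0,1]-H[1,0],H[0,0]+H[1,1])
R=np.array([[np.cos(yaw),-np.sin(yaw)],[np.sin(yaw),np.cos(yaw)]]); c=W.mean(0)-R@M.mean(0)
print(c,np.degrees(yaw),(M@R.T+c-W)*1e3)
L=model(c,yaw)
a=draw(im,L,(320,145,500,315),4);b=draw(sc,L,(190,215,380,400),3)
cv2.imwrite("pics/a1.png",a[:600]);cv2.imwrite("pics/b1.png",b)
print("left window",R@[-.119,.06]+c)
E
```

```text
7051 ((556.82373046875, -310.4036865234375), (270.561279296875, 239.87353515625), 53.8193473815918)
[ 0.6025 -0.341 ] -34.780243201699 [[-1.9842  1.1931]
 [-6.4358  4.6316]
 [ 4.9842 -6.6931]
 [ 3.4358  0.8684]]
left window [ 0.539  -0.2238]
```

View pics/a1.png

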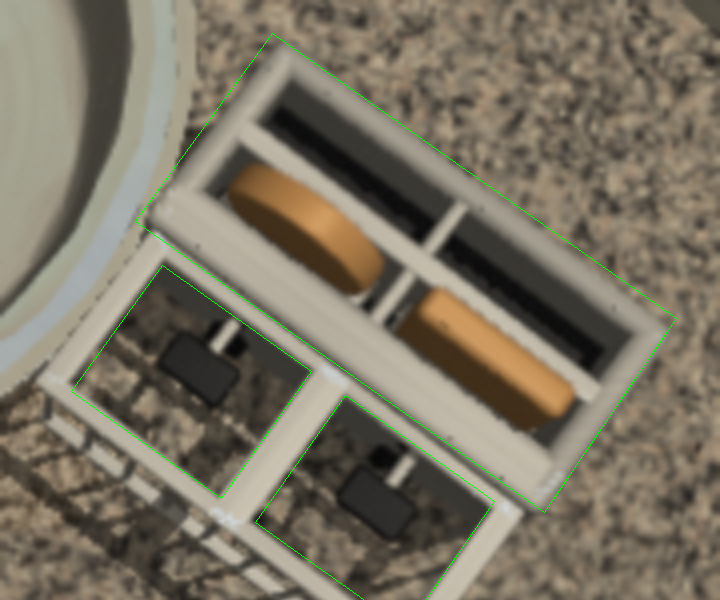

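View pics/b1.png

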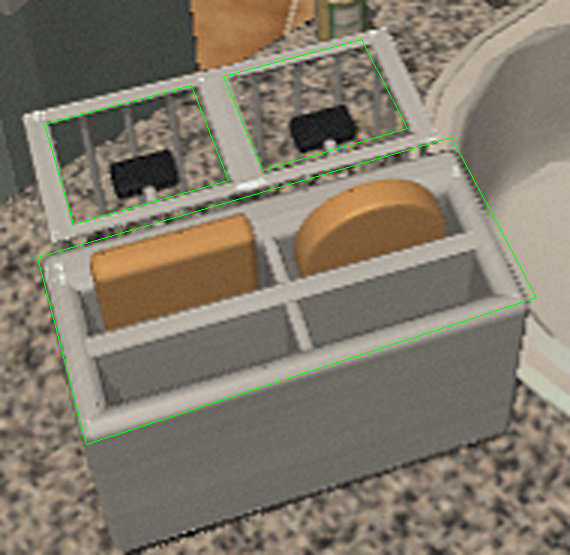

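The overlay fits in both views. The round crumpet is at crop (300,230) in a1 and (370,225) in b1, in the left (+y) slot, so the left lever is the one to push. The left window centre is about (0.539, -0.224) with yaw -35°. I'll raise the arm, shut the fingers and move over.

Call:
jog_arm(plan="0 0 0 0 0 -3 255;0 0 0 0 0 -3 255;0 0 0 0 0 -3 255;0 0 0 2.5 -0.9 0 255;0 0 0 2.5 -0.9 0 255;0 0 0 2.5 -0.9 0 255;0 0 0 2.5 -0.9 0 255;0 0 0 2.5 -0.9 0 255;0 0 0 2.5 -0.9 0 255;0 0 0 2.5 -0.9 0 255")

```text
time_s: 2.03
position: [0.3197, -0.4066, 0.3214]
tool_rot: [[0.95, 0.313, 0.0], [0.313, -0.95, -0.0], [0.0, 0.0, -1.0]]
ft_force: [0.7, -0.7, -0.2]
grip_width: -0.0001
gripper_force: 0.0
```

Call:
jog_arm(plan="0 0 0 2.5 -0.9 0 255;0 0 0 2.5 -0.9 0 255;0 0 0 2.5 -0.9 0 255;0 0 0 2.5 -0.9 0 255;0 0 0 2.5 -0.9 0 255;0 0 0 2.5 -0.9 0 255;0 0 0 2.5 -1.1 0 255;0 0 0 2.5 -1.1 0 255;0 0 0 0 0 0 255;0 0 0 0 0 0 255")

```text
time_s: 2.87
position: [0.4856, -0.2719, 0.3211]
tool_rot: [[0.949, 0.316, -0.0], [0.316, -0.949, 0.0], [-0.0, -0.0, -1.0]]
ft_force: [-1.0, -1.2, -1.2]
grip_width: -0.0004
gripper_force: 0.0
```

Call:
jog_arm(plan="0 0 6 0 0 0 255;0 0 6 0 0 0 255;0 0 6 0 0 0 255;0 0 6 0 0 0 255;0 0 6 0 0 0 255;0 0 6 0 0 0 255;0 0 6 0 0 0 255;0 0 6 0 0 0 255;0 0 5 0 0 0 255;0 0 0 0 0 0 255")

```text
time_s: 3.7
position: [0.4842, -0.2735, 0.3214]
tool_rot: [[0.819, -0.573, -0.0], [-0.573, -0.819, -0.0], [-0.0, 0.0, -1.0]]
ft_force: [0.7, 0.8, 0.3]
grip_width: 0.0001
gripper_force: 0.0
```

```bash
cat > go.py <<'E'
from h import *
import sys
np.set_printoptions(precision=4,suppress=True)
s=env.observe();p=np.array(s["position"]);R=np.array(s["tool_rot"]);t=np.array(eval(sys.argv[1]))
print(p,"shift tool cm",R.T@(t-p)*100,"yaw_y",np.degrees(np.arctan2(R[1,1],R[0,1])),R[:,2],s["ft_force"],s["grip_width"],s["time_s"])
E
python3 go.py "[.539,-.224,.30]"
```

```text
[ 0.4842 -0.2735  0.3214] shift tool cm [ 1.6464 -7.2005  2.135 ] yaw_y -124.98658258019478 [-0.0002 -0.0002 -1.    ] [0.6887 0.7594 0.3167] 8.950926613025328e-05 3.7
```

Call:
jog_arm(plan="0 0 0 0.4 -1.8 0 255;0 0 0 0.4 -1.8 0 255;0 0 0 0.4 -1.8 0 255;0 0 0 0.4 -1.8 0 255;0 0 0 0 0 2.5 255;0 0 0 0 0 2.5 255;0 0 0 0 0 2.5 255;0 0 0 0 0 1.5 255;0 0 0 0 0 0 255;0 0 0 0 0 0 255")

```text
time_s: 4.53
position: [0.5388, -0.2232, 0.2314]
tool_rot: [[0.822, -0.569, -0.001], [-0.569, -0.822, 0.0], [-0.001, 0.0, -1.0]]
ft_force: [-0.1, -0.2, 1.8]
grip_width: -0.0001
gripper_force: 0.0
```

```bash
python3 go.py "[.539,-.224,.138]"; python3 - <<'E'
from ov import *
s=env.observe();p=np.array(s["position"]);w=[.539,-.224]
out=[]
for n,b,k in(("top",(310,170,430,290),4),("scene",(200,130,350,280),4)):
    im=imaging.get_image(n);g=draw(im,model([.602,-.341],np.radians(-35)),b,k)
    for P,c in((p,(0,0,255)),([*p[:2],.176],(255,0,255)),([*w,.166],(255,255,0))):
        q=(proj(im,P)[0]-b[:2]+.5)*k; cv2.drawMarker(g,tuple(map(int,q)),c,0,12,1)
    out.append(cv2.resize(g,(400,int(g.shape[0]*400/g.shape[1]))))
h=min(o.shape[0] for o in out);cv2.imwrite("pics/c1.png",np.hstack([o[:h] for o in out]))
E
```

```text
[ 0.5388 -0.2232  0.2314] shift tool cm [0.0709 0.0522 9.3447] yaw_y -124.67204502986455 [-0.0007  0.0004 -1.    ] [-0.0967 -0.2279  1.8363] -0.00011917623067099003 4.5333
```

View pics/c1.png

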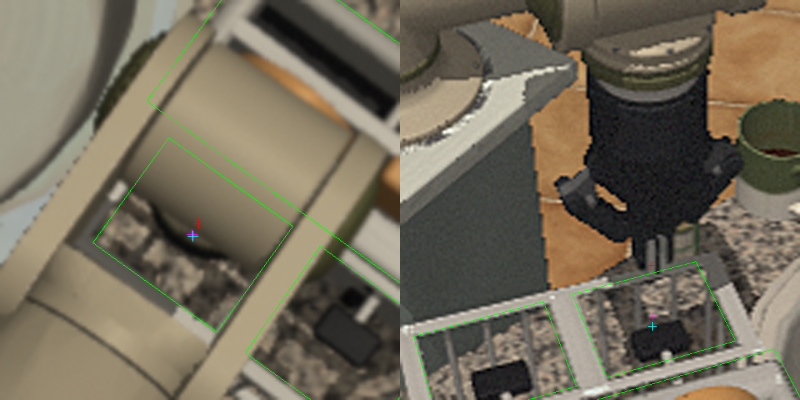

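The tool stands over the left window: tip at (650,268) in the right crop, pad at (660,335). The knuckles at (560,190) and (740,155) look wide, so I'll check the finger width at guard level from depth before going down.

```bash
python3 - <<'E'
from h import *
np.set_printoptions(precision=1,suppress=True)
s=env.observe();p=np.array(s["position"]);R=np.array(s["tool_rot"])
im=imaging.get_image("scene");T=np.array(im["world_from_camera"]);vv,uu=np.mgrid[100:300,180:380]
q=cv2.undistortPoints(np.stack([uu.ravel(),vv.ravel()],1).astype(float).reshape(-1,1,2),K(im),np.array(im["distortion"],float)).reshape(-1,2)
d=im["depth"][100:300,180:380].ravel()
P=(T[:3,:3]@(np.c_[q,np.ones(len(q))]*d[:,None]).T).T+T[:3,3]
t=(P-p)@R*1000
for z in range(5,-95,-6):
    m=(abs(t[:,2]-z)<3)&(abs(t[:,0])<60)&(abs(t[:,1])<90)&(P[:,2]>.2)
    if m.sum(): print(z,m.sum(),"y",np.percentile(t[m,1],[0,5,95,100]),"x",np.percentile(t[m,0],[0,5,95,100]))
d=models.tip_of("scene","left_pad")[:1]+models.tip_of("scene","left_window")[:1]
for e,z in zip(d,(.166,.176)): print(e["confidence"],at_z(im,e["at"],z)*1000)
m=im["pixels"][...,:].max(2)<45
E
```

```text
-1 9 y [-7.8 -7.1  5.   5.1] x [ 3.8  5.8 11.9 12.3]
-7 29 y [-13.6 -12.8  10.9  11.6] x [-5.6  2.5 13.  13.3]
-13 33 y [-13.8 -12.3  11.8  12.2] x [-4.1  3.2 12.6 13.6]
-19 38 y [-13.8 -11.8  12.   12.2] x [-3.9  1.3 12.4 13.7]
-25 34 y [-14.1 -12.5  11.6  11.9] x [-3.9 -0.  12.  12.7]
-31 34 y [-13.4 -12.3  11.6  12.7] x [-2.4  4.4 12.6 13.4]
-37 26 y [-22.   -8.3  10.9  12.8] x [ 4.5  4.9 13.3 13.5]
-43 58 y [-31.  -23.8  22.2  27.6] x [-3.5  0.8 14.6 15.9]
-49 106 y [-37.  -33.4  26.9  30.9] x [-8.8 -7.3 14.1 15.1]
-55 159 y [-43.  -36.3  30.9  36.2] x [-10.4  -7.3  13.5  15.1]
-61 82 y [-44.7 -40.5  37.9  43.1] x [-9.8 -7.1 14.6 17. ]
-67 112 y [-48.6 -44.6  41.2  46.4] x [-10.6  -5.2  18.4  19.7]
-73 116 y [-54.3 -49.7  46.5  51.2] x [-5.9 -2.3 18.4 19.3]
-79 125 y [-59.8 -52.6  49.6  56.3] x [-4.7  5.1 18.4 20.2]
-85 171 y [-62.3 -55.7  56.3  60. ] x [-5.   3.9 17.8 19.2]
-91 228 y [-62.5 -59.   58.5  60.3] x [-11.9  -8.4  19.3  21.3]
0.67 [ 545.3 -224.4  166. ]
0.8 [ 542.4 -224.1  176. ]
```

At guard level the fingers are within ±25 mm, against ±49 mm of window, so there is plenty of clearance. Going down to the pad and pushing.

Call:
jog_arm(plan="0 0 0 0.2 0 1.5 255;0 0 0 0 0 1.5 255;0 0 0 0 0 1.5 255;0 0 0 0 0 1 255;0 0 0 0 0 0.7 255;0 0 0 0 0 0.6 255;0 0 0 0 0 0.5 255;0 0 0 0 0 0 255")

```text
time_s: 5.45
position: [0.5408, -0.2239, 0.1581]
tool_rot: [[0.822, -0.57, 0.0], [-0.57, -0.822, -0.0], [0.0, -0.0, -1.0]]
ft_force: [-0.8, 0.0, -0.2]
grip_width: 0.0002
gripper_force: 0.0
```

Call:
jog_arm(plan="0 0 0 0 0 0.5 255;0 0 0 0 0 0.5 255;0 0 0 0 0 0.4 255;0 0 0 0 0 0.3 255;0 0 0 0 0 0.2 255;0 0 0 0 0 0 255;0 0 0 0 0 0 255")

```text
time_s: 6.03
position: [0.5404, -0.2236, 0.1389]
tool_rot: [[0.822, -0.57, -0.001], [-0.57, -0.822, 0.001], [-0.002, 0.0, -1.0]]
ft_force: [0.1, -0.1, -0.8]
grip_width: 0.0002
gripper_force: 0.0
```

Call:
jog_arm(plan="0 0 0 0 0 0.1 255;0 0 0 0 0 0.1 255;0 0 0 0 0 0 255")

```text
time_s: 6.28
position: [0.5404, -0.2236, 0.138]
tool_rot: [[0.822, -0.57, -0.0], [-0.57, -0.822, -0.0], [-0.0, 0.0, -1.0]]
ft_force: [-1.5, 2.0, 7.4]
grip_width: 0.0003
gripper_force: 3.7
```

Call:
jog_arm(plan="0 0 0 0 0 0.1 255;0 0 0 0 0 0 255;0 0 0 0 0 0 255")

```text
time_s: 6.53
position: [0.5405, -0.2236, 0.1379]
tool_rot: [[0.822, -0.57, 0.0], [-0.57, -0.822, -0.001], [0.001, 0.0, -1.0]]
ft_force: [-5.9, 3.0, 14.4]
grip_width: -0.0001
gripper_force: 6.8
```

The tip no longer moves (z 0.138) and the force is rising to 14 N, so the lever is at its stop. Going up and out, then back away.

Call:
jog_arm(plan="0 0 0 0 0 -1 255;0 0 0 0 0 -1.5 255;0 0 0 0 0 -2.5 255;0 0 0 0 0 -3 255;0 0 0 0 0 -3 255;0 0 0 0 0 -3 255;0 0 0 0 0 -3 255;0 0 0 0 0 -3 255;0 0 0 -2 2 0 255;0 0 0 0 0 0 255")

```text
time_s: 7.37
position: [0.5109, -0.2293, 0.3386]
tool_rot: [[0.821, -0.57, 0.002], [-0.57, -0.821, -0.003], [0.003, 0.001, -1.0]]
ft_force: [-0.8, -0.2, -1.3]
grip_width: -0.0
gripper_force: 0.0
```

Call:
jog_arm(plan="0 0 0 -2 2 0 255;0 0 0 -2 2 0 255;0 0 0 -2 2 0 255;0 0 0 -2 2 0 255;0 0 0 -2 2 0 255;0 0 0 0 0 0 255;0 0 0 0 0 0 255")

```text
time_s: 7.95
position: [0.3731, -0.2541, 0.3364]
tool_rot: [[0.821, -0.571, 0.0], [-0.571, -0.821, 0.0], [-0.0, -0.0, -1.0]]
ft_force: [0.2, 0.0, 0.3]
grip_width: -0.0001
gripper_force: 0.0
```

```bash
python3 - <<'E'
from ov import *
np.set_printoptions(precision=4,suppress=True)
out=[]
for n,b,k in(("top",(310,150,490,330),4),("scene",(190,190,380,380),4)):
    im=imaging.get_image(n);g=draw(im,[],b,k);out.append(cv2.resize(g,(400,400)))
    for q in("left_pad","right_pad","mug","tuna_tin","spice_jar"):
        for d in models.tip_of(n,q)[:1]: print(n,q,round(d["confidence"],2),d["at"],at_depth(im,d["at"]))
cv2.imwrite("pics/d1.png",np.hstack(out));print(env.observe()["position"])
E
```

```text
top left_pad 0.82 [369.4, 237.0] [ 0.55   -0.2303  0.1388]
top right_pad 0.64 [415.2, 270.8] [ 0.475  -0.3277  0.1666]
top mug 0.89 [228.7, 275.9] [0.4657 0.0951 0.0264]
top tuna_tin 0.88 [185.6, 260.5] [0.4995 0.1982 0.0382]
top spice_jar 0.72 [285.8, 295.4] [ 0.4197 -0.0474  0.108 ]
scene left_pad 0.46 [297.0, 264.5] [ 0.5475 -0.2273  0.1359]
scene right_pad 0.76 [235.8, 273.2] [ 0.4787 -0.33    0.1651]
scene mug 0.7 [340.4, 207.5] [0.4724 0.0666 0.0186]
scene tuna_tin 0.92 [378.4, 188.4] [0.5247 0.1721 0.0351]
scene spice_jar 0.64 [304.9, 231.4] [ 0.5271 -0.1706  0.1712]
[ 0.3739 -0.254   0.3363]
```

View pics/d1.png

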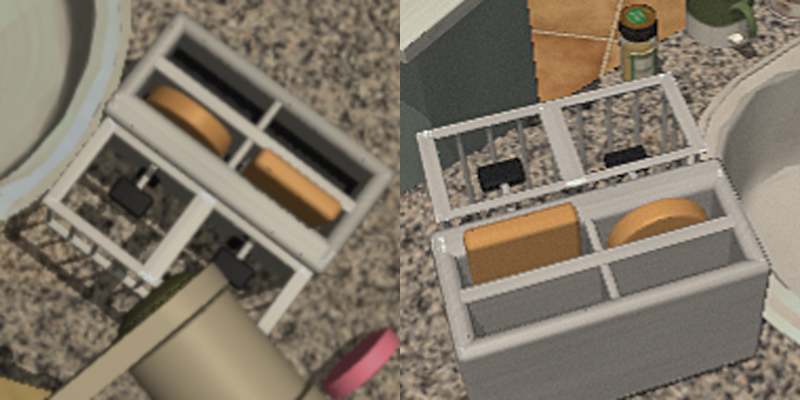

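The picture shows the crumpet sunk at (660,222) and its lever down at (627,157), with the pad at z ≈ 0.138. The slice at (522,245) and the right lever at (500,175) are still up. I'm handing in.

```bash
python3 -c "
from rig import job
print(job.close_job())"
```

```text
the job is handed in; nothing more can be done
None
```

The left lever, on the round crumpet's side, is pushed all the way down to its stop; the right lever is still up, the mug, tin and jar look unmoved, the arm is clear, and the job is handed in.

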